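# Push a loaf tin into a proving bay past its sprung flaps

## Robot

A 7-joint arm with a two-finger parallel gripper is mounted at the origin on the work surface. World frame = base frame: x ahead of the robot, y to its left, z up, the work surface at z = 0. Lengths are in m, angles in rad, forces in N, time in s.
With the tool pointing down it reaches from about 0.425 to 0.875 m from the base axis. Payload 4.7 kg.
Tool frame: the origin (TCP) lies between the finger pads; the fingertips stand 11 mm ahead of it and the grasp point (between the pads) lies 8 mm behind it; z points along the fingers, y is the direction in which the jaws open and shut (so a half turn about z gives the same grasp; the last joint's range is limited). The gripper opens to 87 mm and grips with 3 to 60 N. Pads are 19 mm wide; open, the fingers measure 117 mm over their backs; the gripper's body (75 mm by 190 mm) begins 51 mm behind the grasp point.
Start: joints at [1.305, 0.321, -0.07, 1.45, 0.023, 1.371, -0.057], TCP at [0.179, -0.625, 0.234] pointing down, gripper open.
Joint ranges: [-2.86, 2.86], [-0.3, 2.09], [-1.38, 1.24], [0.06, 2.45], [-1.56, 4.7], [0.09, 2.05], [-2.69, 2.69]. Speed limits (rad/s): [2.57, 2.57, 3.14, 3.14, 3.14, 3.14, 3.14].

## Interface

Orientations are given as a rotation vector (axis times angle).
In Python, from bench import ctrl gives the robot as it stands.
- The arm moves only by the tool servo_tool, never from a script. Its argument "series" is a list of rows, each an object with "travel": the shift along the tool's x, y, z in m, a list of three; "angular": the turn, a rotation vector about the tool's x, y, z in rad, a list of three. A call has 1 to 5 rows; each row shifts and turns the commanded pose from where the row before left it, along the tool's axes as they then stand; what a row does not reach is not made up. A row lasts 1/10 s, in which the tool goes at most 50 mm and 8.59 degrees, less where a joint would pass 70% of its speed; a pose out of reach is approached as far as the arm can. A call with a gripper value outside its range is refused whole. "claw" is the finger opening in m, from 0 to 0.087, set as the call begins (left out, the last holds). The fingers move at their own pace and stop on an object; "squeeze" is the grip in N (left out, the last holds). Time passes only in rows, so rows that do not move let the fingers close. It gives the time, the measured TCP pose, the force and the opening at its end, in the units of the state.
- ctrl.get_state(): the state, without advancing time (a new reading comes with each control period).
- ctrl.get_image(name): name is "scene" or "top" or "wrist"; returns the picture (400x640x3 uint8, red, green, blue); there is no depth.
- ctrl.calibration(name): a dict with "fx", "fy", "cx", "cy" (pixels), "rvec" (rotation vector, rad) and "tvec" (3), from world to camera coordinates, as OpenCV has them. Camera axes: x right, y down, z forward; pixel columns grow to the right and rows downward; lengths in m; the calibration is good to about 2 mm. A picture is of the moment at which its call begins: read the wrist's pose just before it. calibration takes no time and is no camera call; for the wrist camera it gives the pose at the moment of the call.
- ctrl.close_job(): hands the job in, once; it reports no verdict.
The state is a dict: "time": time; "joint_positions": joint angles; "qd": joint speeds; "joint_torque": joint torques, N m; "position": TCP position; "tool_rot": TCP orientation; "ft_force": force on the tool from outside, world axes, zero at the start; "torque": the same for the moment, N m; "grip_width": opening from 0.0 (shut) to 1.0 (fully open).
Only numpy, scipy, OpenCV 4.12 (cv2) and the standard library are available. Lean on these libraries where they do the work, as an engineer would, in place of code of your own. Each camera call takes 0.05 s, during which the arm holds its last target.

## Task

Load the lidded loaf tin into the green proving bay through its mouth, end first: keep it level, let its end push the two orange sprung flaps inward, and push it on under the clear cover until it is past them and both flaps have sprung fully shut behind it. Leave the bowl, the jar and the rolling pin where they are.

Things in the scene. Friction and masses are not known exactly. Their poses are not given: they have to be found in the camera images.
- tin_mid (a point): Centre of the loose lidded loaf tin, a closed dark steel box with a bright lid: 180 mm long (its x axis), 60 mm wide (y), 50 mm high (z); about 0.3 to 0.6 kg. It stands on the worktop, so this point is 25 mm up. Both ends are alike.
- bowl: Blue ceramic bowl, loose, 116 mm across, 55 mm high; origin at the centre of its underside. It and the tin may have swapped sides. Leave alone.
- jar: Glass jar with a wooden cap, loose, 80 mm across, 130 mm high, on the right of the bay; origin at the centre of its underside. Leave alone.
- pin: Wooden rolling pin, loose, 280 mm long (its x axis), 41 mm thick in the middle, lying on a dark wooden rest on the left of the bay; origin at its centre. Leave alone.
- bay: Green proving bay, fixed: a straight lane 94 mm wide between two side blocks 66 mm high (200 mm wide outside). Origin: middle of the mouth, at worktop height; x points along the lane (away from the robot), y left, z up. Lane floor level with the worktop; end wall at x = 250 mm, then a block 100 mm high. Lane open above up to x = 85 mm; beyond, a clear cover, underside 62 mm up, top 66.
- flap_left (a joint): Left flap of the mouth (orange, 42 mm long, 4 thick, 4 to 59 mm up), on an upright hinge in the left (+y) jamb (x = 4, y = +45 mm of the bay). 0 = shut, across the lane; swings only inward, to 1.7 rad. A spring shuts it (0.02 N m shut, 0.06 at 1.2 rad). Lies along the tin's side at about 1.2 while the tin passes; can shut once the tin's rear end is some 48 mm in from the mouth and nothing is between.
- flap_right (a joint): Right flap of the mouth (orange, 42 mm long, 4 thick, 4 to 59 mm up), on an upright hinge in the right (-y) jamb (x = 4, y = -45 mm of the bay). 0 = shut, across the lane; swings only inward, to 1.7 rad. A spring shuts it (0.02 N m shut, 0.06 at 1.2 rad). Lies along the tin's side at about 1.2 while the tin passes; can shut once the tin's rear end is some 48 mm in from the mouth and nothing is between.
There are look-alikes about, which are no part of the job. Leave any pink or red look-alike of the part that bears tin_mid alone.

How it is judged:
By the outcome, as a careful person would: the job done as asked, in the order asked, and still so for the second after the job is handed in, with the robot touching nothing.
It also fails if it takes over 58 s, if anything falls off the work surface, if the arm or the gripper's body presses on something with over 40 N, if the wrist force passes 120 N, or if a joint passes its speed limit or range.

## Working session

There is one attempt and no reset: what is moved stays moved. The work goes in short steps, Python scripts to look and compute and a tool call to move; the robot and the scene stay as the last step left them, time stands still between calls to the robot, and variables do not carry over. Pictures are saved under pics/ and viewed, and the job is handed in when it is done.

Besides the shell and the picture viewer there is one more tool, called after "Call:" as name([rows], argument=value, ...), one row to a line, values as JSON. servo_tool: Moves the arm, as the interface text tells. Its arguments: {"type":"object","properties":{"series":{"type":"array","items":{"type":"object","properties":{"travel":{"type":"array","items":{"type":"number"}},"angular":{"type":"array","items":{"type":"number"}}}}},"claw":{"type":"number"},"squeeze":{"type":"number"}},"required":["series"]}

```bash
mkdir -p pics; ls; python3 - <<'E'
from bench import ctrl
import cv2
s=ctrl.get_state(); print(s)
for n in ("scene","top"):
    im=ctrl.get_image(n); cv2.imwrite(f"pics/{n}0.png",im[:,:,::-1]); print(n,ctrl.calibration(n))
E
```

```text
pics
{'time': 0.0, 'joint_positions': array([ 1.30507575,  0.321848  , -0.0701074 ,  1.4516815 ,  0.02258655,
        1.37081839, -0.05689937]), 'qd': array([ 0.00137651, -0.00151463,  0.00114488, -0.00151168,  0.00015313,
       -0.00010762,  0.00100768]), 'joint_torque': array([-3.97588319e-04, -4.91284060e+01, -4.04124185e-01, -3.12527490e+01,
       -6.39976398e-02,  4.36710881e-02,  1.99200526e-04]), 'position': array([ 0.17933885, -0.6242025 ,  0.23244219]), 'tool_rot': array([-3.10896650e+00, -4.37916542e-01,  5.53934699e-04]), 'ft_force': array([ 0.23334262, -0.03609006,  0.29377635]), 'torque': array([ 0.00091095, -0.03693823,  0.01840947]), 'grip_width': 0.9986213300167706}
scene {'fx': 489.31562537328995, 'fy': 489.31562537328995, 'cx': 314.4198765429899, 'cy': 193.49729214657876, 'rvec': array([ 0.75571712,  2.77178836, -0.78869054]), 'tvec': array([ 0.32612891, -0.22278581,  1.73416231])}
top {'fx': 400.55413611610743, 'fy': 400.55413611610743, 'cx': 317.1278309500751, 'cy': 197.86405114971478, 'rvec': array([ 2.16883699, -2.15272968,  0.11528476]), 'tvec': array([0.07348158, 0.44256742, 1.26977673])}
```

View pics/top0.png

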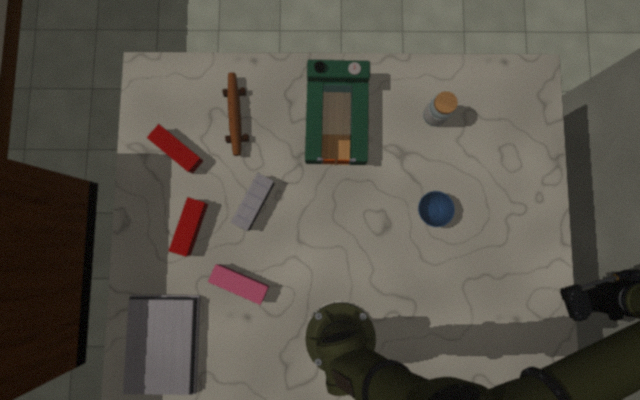

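View pics/scene0.png

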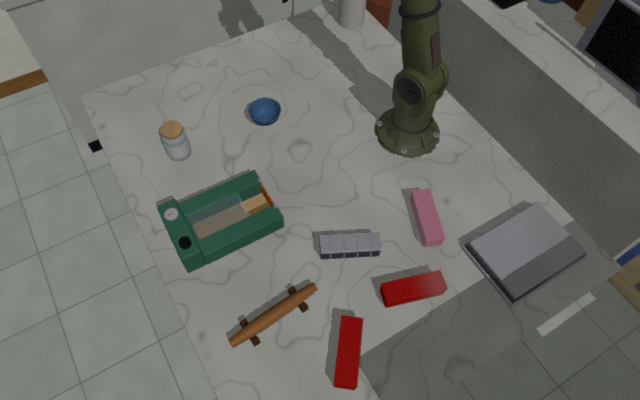

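The top view shows the tin as a grey-lidded box at about (255,202). Things that could be mistaken for it are the red boxes at (175,148) and (188,226), the pink box at (238,283), and a big grey object off the table at (163,345). The bay is at about (337,112) with its mouth at row ~161. I'll check close crops next.

```bash
cat > h.py <<'E'
import numpy as np, cv2
from bench import ctrl
def cam(n):
    c=ctrl.calibration(n); K=np.array([[c['fx'],0,c['cx']],[0,c['fy'],c['cy']],[0,0,1.]])
    return K,np.array(c['rvec'],float),np.array(c['tvec'],float)
def plane(n,uv,z,c=None):
    K,r,t=c or cam(n); R=cv2.Rodrigues(r)[0]; uv=np.atleast_2d(np.asarray(uv,float))
    d=np.c_[uv,np.ones(len(uv))]@np.linalg.inv(K).T@R; o=-R.T@t
    return o+d*((z-o[2])/d[:,2])[:,None]
def proj(n,P,c=None):
    K,r,t=c or cam(n); return cv2.projectPoints(np.asarray(P,float).reshape(-1,1,3),r,t,K,None)[0].reshape(-1,2)
E
python3 - <<'E'
import cv2,numpy as np
a=cv2.imread('pics/top0.png'); b=cv2.imread('pics/scene0.png')
A=cv2.resize(a[50:240,225:385],None,fx=3,fy=3,interpolation=cv2.INTER_CUBIC)
B=cv2.resize(b[160:280,150:390],None,fx=3.3,fy=3.3,interpolation=cv2.INTER_CUBIC)
cv2.imwrite('pics/topc.png',A);cv2.imwrite('pics/scenec.png',B)
E
```

```text
(no output)
```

View pics/topc.png

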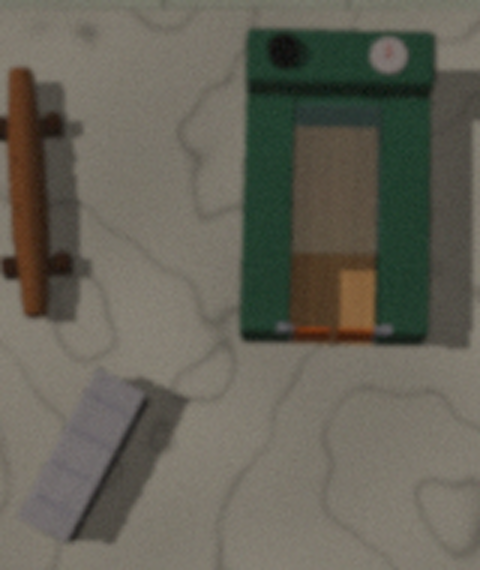

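View pics/scenec.png

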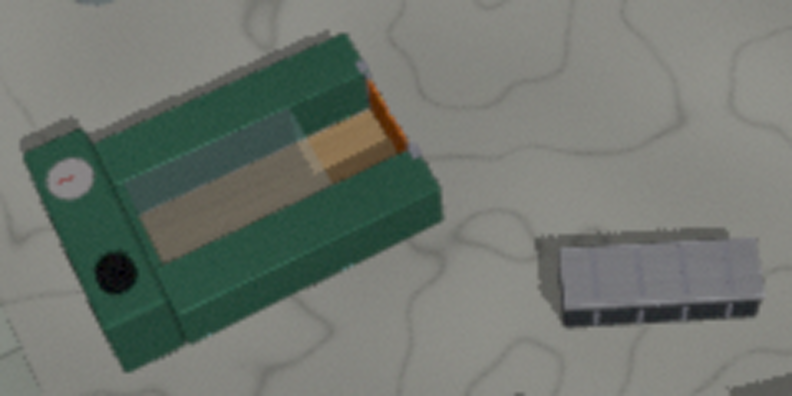

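The crops confirm the tin: bright lid, dark side, at about top (253,202). The lane is an empty wooden floor, partly in shadow, and the orange flaps are shut. Measuring now.

```bash
cat > m.py <<'E'
from h import *
import sys
def lid(img,n,roi):
    x0,x1,y0,y1=roi
    b=img[y0:y1,x0:x1].astype(int); 
    m=((b[...,0]-b[...,1]>=2)&(b[...,2]-b[...,1]>=-2)&(b.sum(2)>270)).astype(np.uint8)
    m=cv2.morphologyEx(m,cv2.MORPH_CLOSE,np.ones((5,5))); m=cv2.morphologyEx(m,cv2.MORPH_OPEN,np.ones((5,5)))
    c=max(cv2.findContours(m,0,2)[0],key=cv2.contourArea)
    p=c.reshape(-1,2)+[x0,y0]
    return p
E
python3 - <<'E'
from m import *
for n,roi,g in (("top",(225,285,165,240),(290,385,50,175)),("scene",(310,390,225,265),(140,300,160,280))):
    im=cv2.imread(f'pics/{n}0.png')
    p=lid(im,n,roi); print(n,cv2.contourArea(p))
    W=plane(n,p,0.05)[:,:2].astype(np.float32)
    r=cv2.minAreaRect(W*1000); print('tin',r)
    x0,x1,y0,y1=g; hsv=cv2.cvtColor(im[y0:y1,x0:x1],cv2.COLOR_BGR2HSV)
    m=cv2.inRange(hsv,(65,90,20),(95,255,255))
    c=max(cv2.findContours(m,0,2)[0],key=cv2.contourArea).reshape(-1,2)+[x0,y0]
    q=cv2.boxPoints(cv2.minAreaRect(c.astype(np.float32))); print('bay px',q.round(1).tolist())
    for z in (0,.066,.1): print(z,plane(n,q,z)[:,:2].round(4).tolist())
    o=cv2.inRange(hsv,(3,170,90),(14,255,255)); ys,xs=np.nonzero(o); print('orange',len(xs), xs.min()+x0,xs.max()+x0,ys.min()+y0,ys.max()+y0)
    print(plane(n,[xs.mean()+x0,ys.mean()+y0],.059 if n=='top' else .04))
E
```

```text
top 648.5
tin ((430.47406005859375, 281.19921875), (53.41290283203125, 167.4319305419922), 62.18309783935547)
bay px [[305.70001220703125, 160.8000030517578], [308.1000061035156, 60.20000076293945], [368.29998779296875, 61.599998474121094], [366.0, 162.1999969482422]]
0 [[0.5688, 0.116], [0.9196, 0.1117], [0.9156, -0.0948], [0.5653, -0.0846]]
0.066 [[0.5551, 0.1136], [0.8883, 0.1095], [0.8845, -0.0866], [0.5518, -0.0769]]
0.1 [[0.5481, 0.1124], [0.8721, 0.1084], [0.8684, -0.0823], [0.5449, -0.0729]]
orange 39 324 348 159 160
[[0.56128637 0.01960404 0.059     ]]
scene 1055.0
tin ((429.6909484863281, 287.4227294921875), (62.11301040649414, 177.95452880859375), 63.276180267333984)
bay px [[156.5, 206.60000610351562], [256.0, 160.6999969482422], [286.3999938964844, 226.5], [186.89999389648438, 272.3999938964844]]
0 [[0.8747, -0.1478], [0.5202, -0.1498], [0.5539, 0.1221], [0.8799, 0.1085]]
0.066 [[0.8744, -0.1026], [0.5373, -0.1045], [0.5693, 0.154], [0.8793, 0.1411]]
0.1 [[0.8742, -0.0794], [0.546, -0.0812], [0.5772, 0.1705], [0.8789, 0.1579]]
orange 27 262 272 185 203
[[0.56091844 0.01213459 0.04      ]]
```

```bash
cat > p.py <<'E'
from h import *
from scipy.spatial.transform import Rotation as Ro
def yawrot(y):  # tool z down, tool x at yaw y
    c,s=np.cos(y),np.sin(y); return Ro.from_matrix(np.array([[c,s,0],[s,-c,0],[0,0,-1.]]))
def plan(targets,s=None):
    """targets: list of (xyz,yaw_deg,rows): straight lines, prints tool-frame rows"""
    s=s or ctrl.get_state(); p=s['position'].copy(); R=Ro.from_rotvec(s['tool_rot'])
    x=R.as_matrix()[:,0]; print('t',round(s['time'],2),'at',p.round(4),'yaw',round(np.degrees(np.arctan2(x[1],x[0])),2),'tilt',np.degrees(np.arccos(-R.as_matrix()[2,2])).round(2),'F',s['ft_force'].round(1),'w',round(s['grip_width']*87,1),'q',s['joint_positions'].round(2))
    for xyz,yd,n in targets:
        T=yawrot(np.radians(yd)); w=(R.inv()*T).as_rotvec(); p0=p.copy()
        for i in range(n):
            d=p0+(np.array(xyz)-p0)*(i+1)/n-p
            t=np.round(R.inv().apply(d),4); a=np.round(w/n,4)
            print(' {"travel":%s,"angular":%s}'%(t.tolist(),a.tolist()))
            p=p+R.apply(t); R=R*Ro.from_rotvec(a)
    print('end',p.round(4))
E
python3 - <<'E'
from p import *
def pol(r,a,z): a=np.radians(a); return (r*np.cos(a),r*np.sin(a),z)
y=16
T=[]
for i in range(1,6): T.append((pol(.649-.02*i,-74+21*i,.24),16+27*i,5))
plan(T)
K,r,t=cam('top'); print(-cv2.Rodrigues(r)[0].T@t)
E
```

```text
t 0.1 at [ 0.1793 -0.6243  0.2326] yaw 16.03 tilt 0.1 F [-0.9 -0.4 -0.1] w 86.6 q [ 1.31  0.32 -0.07  1.45  0.02  1.37 -0.06]
 {"travel":[0.045, -0.0124, -0.0015],"angular":[-0.0003, -0.0001, -0.0941]}
 {"travel":[0.046, -0.0082, -0.0014],"angular":[-0.0003, -0.0001, -0.0941]}
 {"travel":[0.0466, -0.0038, -0.0015],"angular":[-0.0003, -0.0001, -0.0941]}
 {"travel":[0.0467, 0.0006, -0.0015],"angular":[-0.0003, -0.0001, -0.0941]}
 {"travel":[0.0464, 0.005, -0.0015],"angular":[-0.0003, -0.0001, -0.0941]}
 {"travel":[0.0447, -0.0075, -0.0],"angular":[-0.0001, 0.0, -0.0943]}
 {"travel":[0.0452, -0.0032, -0.0],"angular":[-0.0001, 0.0, -0.0943]}
 {"travel":[0.0452, 0.0011, -0.0],"angular":[-0.0001, 0.0, -0.0943]}
 {"travel":[0.045, 0.0053, -0.0],"angular":[-0.0001, 0.0, -0.0943]}
 {"travel":[0.0443, 0.0095, -0.0],"angular":[-0.0001, 0.0, -0.0943]}
 {"travel":[0.0438, -0.0028, -0.0],"angular":[0.0, 0.0, -0.0942]}
 {"travel":[0.0438, 0.0014, -0.0],"angular":[0.0, 0.0, -0.0942]}
 {"travel":[0.0435, 0.0054, -0.0],"angular":[0.0, 0.0, -0.0942]}
 {"travel":[0.0428, 0.0095, -0.0001],"angular":[0.0, 0.0, -0.0942]}
 {"travel":[0.0417, 0.0135, 0.0],"angular":[0.0, 0.0, -0.0942]}
 {"travel":[0.0424, 0.0016, -0.0],"angular":[0.0, 0.0, -0.0943]}
 {"travel":[0.042, 0.0056, -0.0],"angular":[0.0, 0.0, -0.0943]}
 {"travel":[0.0413, 0.0095, -0.0],"angular":[0.0, 0.0, -0.0943]}
 {"travel":[0.0402, 0.0134, -0.0],"angular":[0.0, 0.0, -0.0943]}
 {"travel":[0.0388, 0.0171, -0.0],"angular":[0.0, 0.0, -0.0943]}
 {"travel":[0.0405, 0.0057, -0.0],"angular":[-0.0, 0.0, -0.0942]}
 {"travel":[0.0399, 0.0095, -0.0],"angular":[-0.0, 0.0, -0.0942]}
 {"travel":[0.0387, 0.0132, -0.0],"angular":[-0.0, 0.0, -0.0942]}
 {"travel":[0.0374, 0.0167, -0.0],"angular":[-0.0, 0.0, -0.0942]}
 {"travel":[0.0356, 0.0202, -0.0001],"angular":[-0.0, 0.0, -0.0942]}
end [0.4705 0.2827 0.24  ]
[0.29677753 0.0687124  1.31179271]
```

Call:
servo_tool([
  {"travel": [0.045,-0.012,-0.002],"angular": [0,0,-0.094]},
  {"travel": [0.046,-0.008,-0.002],"angular": [0,0,-0.094]},
  {"travel": [0.046,-0.004,-0.002],"angular": [0,0,-0.094]},
  {"travel": [0.046,0.001,-0.002],"angular": [0,0,-0.094]},
  {"travel": [0.046,0.005,0],"angular": [0,0,-0.094]},
], claw=0.087)

```text
time: 0.6
position: [0.3788, -0.5033, 0.2415]
tool_rot: [2.921, 1.156, -0.0]
ft_force: [0.2, -0.9, -0.5]
grip_width: 1.0
```

Call:
servo_tool([
  {"travel": [0.045,-0.0075,0],"angular": [0,0,-0.094]},
  {"travel": [0.045,-0.003,0],"angular": [0,0,-0.094]},
  {"travel": [0.045,0.001,0],"angular": [0,0,-0.094]},
  {"travel": [0.045,0.005,0],"angular": [0,0,-0.094]},
  {"travel": [0.044,0.0095,0],"angular": [0,0,-0.094]},
])

```text
time: 1.1
position: [0.516, -0.3237, 0.2412]
tool_rot: [-2.571, -1.804, 0.001]
ft_force: [-0.2, -0.4, 0.5]
grip_width: 1.003
```

Call:
servo_tool([
  {"travel": [0.044,-0.003,0],"angular": [0,0,-0.094]},
  {"travel": [0.044,0.001,0],"angular": [0,0,-0.094]},
  {"travel": [0.0435,0.005,0],"angular": [0,0,-0.094]},
  {"travel": [0.043,0.0095,0],"angular": [0,0,-0.094]},
  {"travel": [0.042,0.0135,0],"angular": [0,0,-0.094]},
])

```text
time: 1.6
position: [0.5767, -0.1124, 0.2412]
tool_rot: [-2.081, -2.353, 0.001]
ft_force: [0.6, -0.5, -0.2]
grip_width: 1.002
```

Call:
servo_tool([
  {"travel": [0.042,0.0016,0],"angular": [0,0,-0.094]},
  {"travel": [0.042,0.0056,0],"angular": [0,0,-0.094]},
  {"travel": [0.041,0.0095,0],"angular": [0,0,-0.094]},
  {"travel": [0.04,0.0135,0],"angular": [0,0,-0.094]},
  {"travel": [0.039,0.017,0],"angular": [0,0,-0.094]},
])

```text
time: 2.1
position: [0.5592, 0.098, 0.2412]
tool_rot: [-1.476, -2.773, 0.001]
ft_force: [0.3, 1.1, 0.6]
grip_width: 0.999
```

```bash
python3 - <<'E'
from p import *
im=ctrl.get_image('wrist'); cv2.imwrite('pics/w1.png',im[:,:,::-1]); np.save('w1.npy',np.array(list(ctrl.calibration('wrist').items()),dtype=object),allow_pickle=True)
plan([])
E
```

```text
t 2.15 at [0.5573 0.1081 0.2418] yaw 124.78 tilt 0.33 F [-1.4  6.7  1.1] w 87.0 q [ 0.46  0.22 -0.8   1.63  0.15  1.36  0.25]
end [0.5573 0.1081 0.2418]
```

View pics/w1.png

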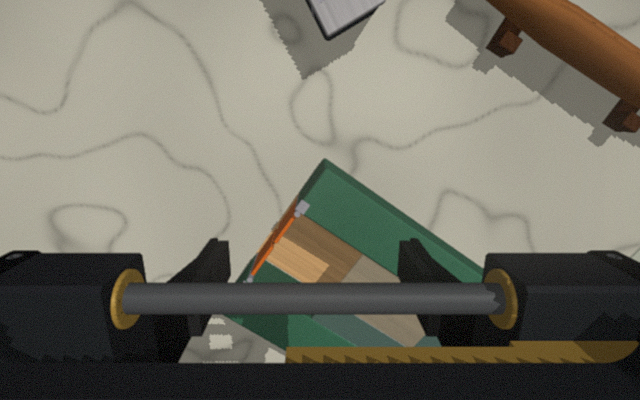

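```bash
python3 - <<'E'
from p import *
plan([((.53,.23,.24),152.7,5)])
E
```

```text
t 2.15 at [0.5573 0.1081 0.2418] yaw 124.78 tilt 0.33 F [-1.4  6.7  1.1] w 87.0 q [ 0.46  0.22 -0.8   1.63  0.15  1.36  0.25]
 {"travel":[0.0231, 0.0094, 0.0005],"angular":[0.0008, -0.0008, -0.0975]}
 {"travel":[0.0221, 0.0117, 0.0005],"angular":[0.0008, -0.0008, -0.0975]}
 {"travel":[0.0209, 0.0137, 0.0004],"angular":[0.0008, -0.0008, -0.0975]}
 {"travel":[0.0195, 0.0157, 0.0004],"angular":[0.0008, -0.0008, -0.0975]}
 {"travel":[0.0178, 0.0175, 0.0004],"angular":[0.0008, -0.0008, -0.0975]}
end [0.5299 0.23   0.24  ]
```

Call:
servo_tool([
  {"travel": [0.023,0.009,0],"angular": [0,0,-0.0975]},
  {"travel": [0.022,0.012,0],"angular": [0,0,-0.0975]},
  {"travel": [0.021,0.014,0],"angular": [0,0,-0.0975]},
  {"travel": [0.0195,0.0155,0],"angular": [0,0,-0.0975]},
  {"travel": [0.018,0.0175,0],"angular": [0,0,-0.0975]},
])

```text
time: 2.65
position: [0.5342, 0.2195, 0.2411]
tool_rot: [-0.763, -3.047, 0.001]
ft_force: [-0.3, -0.1, 0.7]
grip_width: 1.001
```

Call:
servo_tool([
  {},
  {},
])

```text
$.series[0]: bad value
```

```bash
python3 - <<'E'
from p import *
c=ctrl.calibration('wrist'); print(c)
im=ctrl.get_image('wrist'); cv2.imwrite('pics/w2.png',im[:,:,::-1]); print(ctrl.calibration('wrist'))
plan([])
E
```

```text
{'fx': 344.04817384484284, 'fy': 344.04817384484284, 'cx': 313.6365932745767, 'cy': 201.5940375959347, 'rvec': array([-2.47318847, -1.48360128, -0.21560987]), 'tvec': array([-0.44427734, -0.38979079,  0.29395994])}
{'fx': 344.04817384484284, 'fy': 344.04817384484284, 'cx': 313.6365932745767, 'cy': 201.5940375959347, 'rvec': array([-2.46959812, -1.4975543 , -0.21989758]), 'tvec': array([-0.44528966, -0.38915021,  0.29386929])}
t 2.7 at [0.532  0.2251 0.2414] yaw 152.45 tilt 0.21 F [-2.4  2.6  0.6] w 86.8 q [ 0.33  0.27 -0.92  1.6   0.22  1.38  0.48]
end [0.532  0.2251 0.2414]
```

View pics/w2.png

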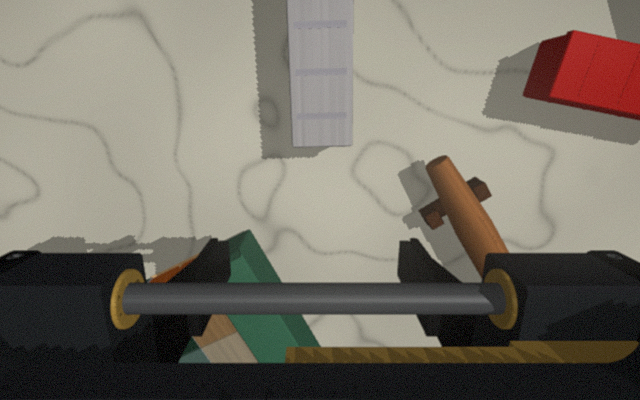

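The wrist view shows the tin's lid at columns 290–353 with its near end at row 147, a red look-alike at (590,80) and the pin's end at (440,165). I'll take another picture once the arm has settled.

Call:
servo_tool([
  {"travel": [-0.02,0,0],"angular": [0,0,0]},
  {"travel": [0,0,0],"angular": [0,0,0]},
  {"travel": [0,0,0],"angular": [0,0,0]},
])

```text
time: 3.0
position: [0.552, 0.2088, 0.2409]
tool_rot: [-0.771, -3.044, 0.001]
ft_force: [-0.5, -0.1, 0.3]
grip_width: 1.0
```

```bash
python3 - <<'E'
from p import *
from m import lid
c=cam('wrist'); im=ctrl.get_image('wrist')[:,:,::-1].copy(); cv2.imwrite('pics/w3.png',im)
plan([])
p=lid(im,'wrist',(255,375,0,185)); cv2.polylines(im,[p.reshape(-1,1,2)],True,(0,0,255)); cv2.imwrite('pics/w3m.png',im)
W=plane('wrist',p,.05,c)[:,:2].astype(np.float32)
print(cv2.minAreaRect(W*1000)); print(p.min(0),p.max(0))
E
```

```text
t 3.05 at [0.5516 0.2093 0.2411] yaw 151.62 tilt 0.08 F [ 0.  -0.2  0.1] w 86.7 q [ 0.34  0.3  -0.9   1.57  0.24  1.39  0.49]
end [0.5516 0.2093 0.2411]
((445.1073913574219, 273.2846984863281), (47.75639724731445, 7.58585262298584), 61.597869873046875)
[295  42] [347  51]
```

View pics/w3m.png

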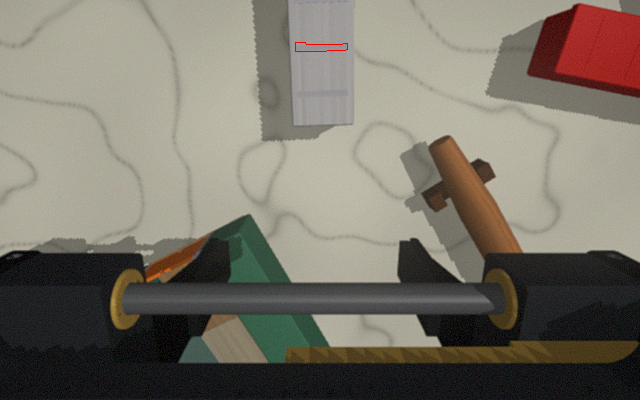

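```bash
python3 - <<'E'
from p import *
im=cv2.imread('pics/w3.png'); c=cam('wrist')
print(im[60,280:360:6].tolist()); 
b=im.astype(int); m=((b[...,0]>=b[...,1]-3)&(b.sum(2)>330)); m[:, :265]=0;m[:,375:]=0;m[150:]=0
m=cv2.morphologyEx(m.astype(np.uint8),cv2.MORPH_OPEN,np.ones((5,5))); m=cv2.morphologyEx(m,cv2.MORPH_CLOSE,np.ones((9,9)))
k=max(cv2.findContours(m,0,2)[0],key=cv2.contourArea).reshape(-1,2)
print(k.min(0),k.max(0))
L=np.array([[np.nonzero(m[r])[0].min(),r] for r in range(5,115)],float);Rr=np.array([[np.nonzero(m[r])[0].max()+1,r] for r in range(5,115)],float)
bot=np.array([[x,np.nonzero(m[:,x])[0].max()+1] for x in range(300,348)],float)
def fit(P):
    W=plane('wrist',P-.5,.05,c)[:,:2].astype(np.float32); v=cv2.fitLine(W,cv2.DIST_HUBER,0,1e-4,1e-4).ravel(); print(v, np.degrees(np.arctan2(v[1],v[0]))); return v
l=fit(L);r=fit(Rr);e=fit(bot)
def X(a,b):
    t=np.linalg.solve(np.c_[a[:2],-b[:2]],b[2:]-a[2:]); return a[2:]+t[0]*a[:2]
A,B=X(l,e),X(r,e); print(A,B,np.linalg.norm(A-B))
u=l[:2]+r[:2]; u/=np.linalg.norm(u); u*=-np.sign(u[0]); M=(A+B)/2; print('yaw',np.degrees(np.arctan2(u[1],u[0])),'end',M,'centre',M+.09*u)
E
```

```text
[[108, 118, 120], [107, 119, 120], [153, 156, 158], [154, 155, 161], [152, 155, 157], [155, 154, 160], [159, 159, 164], [153, 157, 159], [156, 157, 160], [151, 151, 153], [150, 152, 155], [157, 157, 161], [154, 154, 157], [158, 172, 177]]
[288   0] [352 105]Traceback (most recent call last):
  File "<stdin>", line 8, in <module>
    return umr_minimum(a, axis, None, out, keepdims, initial, where)
ValueError: zero-size array to reduction operation minimum which has no identity
```

```bash
cat > t.py <<'E'
from p import *
im=cv2.imread('pics/w3.png'); c=cam('wrist')
b=cv2.GaussianBlur(im,(5,5),0).astype(int); m=((b[...,2]-b[...,0]<=11)&(b.sum(2)>330)); m[:, :265]=0;m[:,375:]=0;m[150:]=0
m=cv2.morphologyEx(m.astype(np.uint8),cv2.MORPH_CLOSE,np.ones((13,13))); m=cv2.morphologyEx(m,cv2.MORPH_OPEN,np.ones((7,7)))
cv2.imwrite('pics/w3k.png',m*255)
k=max(cv2.findContours(m,0,2)[0],key=cv2.contourArea).reshape(-1,2)
print(k.min(0),k.max(0)); hi=k[:,1].max()-10
L=np.array([[np.nonzero(m[r])[0].min(),r] for r in range(8,hi)],float);Rr=np.array([[np.nonzero(m[r])[0].max()+1,r] for r in range(8,hi)],float)
bot=np.array([[x,np.nonzero(m[:,x])[0].max()+1] for x in range(302,345)],float)
def fit(P):
    W=plane('wrist',P-.5,.05,c)[:,:2].astype(np.float32); v=cv2.fitLine(W,cv2.DIST_HUBER,0,1e-4,1e-4).ravel(); print(v, np.degrees(np.arctan2(v[1],v[0]))); return v
l=fit(L);r=fit(Rr);e=fit(bot)
def X(a,b):
    t=np.linalg.solve(np.c_[a[:2],-b[:2]],b[2:]-a[2:]); return a[2:]+t[0]*a[:2]
A,B=X(l,e),X(r,e); print(A,B,np.linalg.norm(A-B))
l=l*np.array([-1,-1,1,1])*np.sign(l[0]); r=r*np.array([-1,-1,1,1])*np.sign(r[0])
u=l[:2]+r[:2]; u/=np.linalg.norm(u); M=(A+B)/2; print('yaw',np.degrees(np.arctan2(u[1],u[0])),'end',M,'centre',M+.09*u)
E
python3 t.py
```

```text
[287   0] [353 127]
[ 0.88305974 -0.4692606   0.44199675  0.24091798] -27.98631
[ 0.89534414 -0.445375    0.46394718  0.29738545] -26.44733
[0.40072295 0.91619927 0.50857717 0.2414035 ] 66.37662
[0.49584845 0.21230102] [0.5207122 0.2691486] 0.06204718
yaw 152.78317785031385 end [0.50828034 0.2407248 ] centre [0.42824495 0.28188712]
```

```bash
python3 - <<'E'
from p import *
plan([((.4285,.282,.13),152.8,5)])
E
```

```text
t 3.05 at [0.5516 0.2093 0.2411] yaw 151.62 tilt 0.08 F [ 0.  -0.2  0.1] w 86.7 q [ 0.34  0.3  -0.9   1.57  0.24  1.39  0.49]
 {"travel":[0.0286, 0.0011, 0.0222],"angular":[-0.0001, -0.0003, -0.0041]}
 {"travel":[0.0285, 0.0012, 0.0223],"angular":[-0.0001, -0.0003, -0.0041]}
 {"travel":[0.0286, 0.0014, 0.0222],"angular":[-0.0001, -0.0003, -0.0041]}
 {"travel":[0.0285, 0.0014, 0.0222],"angular":[-0.0001, -0.0003, -0.0041]}
 {"travel":[0.0286, 0.0016, 0.0223],"angular":[-0.0001, -0.0003, -0.0041]}
end [0.4285 0.282  0.13  ]
```

Call:
servo_tool([
  {"travel": [0.0286,0.0013,0.0222],"angular": [0,0,-0.004]},
  {"travel": [0.0286,0.0013,0.0222],"angular": [0,0,-0.004]},
  {"travel": [0.0286,0.0013,0.0222],"angular": [0,0,-0.004]},
  {"travel": [0.0286,0.0014,0.0222],"angular": [0,0,-0.004]},
  {"travel": [0.0286,0.0014,0.0222],"angular": [0,0,-0.004]},
])

```text
time: 3.55
position: [0.4272, 0.2825, 0.1298]
tool_rot: [0.739, 3.053, -0.001]
ft_force: [-0.8, -0.3, 0.3]
grip_width: 1.003
```

Call:
servo_tool([
  {"travel": [0,0,0.01],"angular": [0,0,0]},
  {"travel": [0,0,0],"angular": [0,0,0]},
  {"travel": [0,0,0],"angular": [0,0,0]},
])

```text
time: 3.85
position: [0.4297, 0.2819, 0.121]
tool_rot: [0.74, 3.053, 0.0]
ft_force: [0.4, -0.4, -0.4]
grip_width: 1.0
```

```bash
python3 - <<'E'
from p import *
cv2.imwrite('pics/w4.png',ctrl.get_image('wrist')[:,:,::-1])
plan([((.4285,.282,.02),152.8,5)])
E
```

```text
t 3.9 at [0.4302 0.282  0.1213] yaw 152.72 tilt 0.08 F [-0.3 -0.1  0.8] w 87.2 q [ 0.25  0.23 -0.97  1.9   0.22  1.12  0.29]
 {"travel":[0.0003, -0.0002, 0.0203],"angular":[0.0002, 0.0002, -0.0003]}
 {"travel":[0.0003, -0.0001, 0.0202],"angular":[0.0002, 0.0002, -0.0003]}
 {"travel":[0.0003, -0.0002, 0.0203],"angular":[0.0002, 0.0002, -0.0003]}
 {"travel":[0.0003, -0.0001, 0.0203],"angular":[0.0002, 0.0002, -0.0003]}
 {"travel":[0.0003, -0.0002, 0.0202],"angular":[0.0002, 0.0002, -0.0003]}
end [0.4285 0.282  0.02  ]
```

View pics/w4.png

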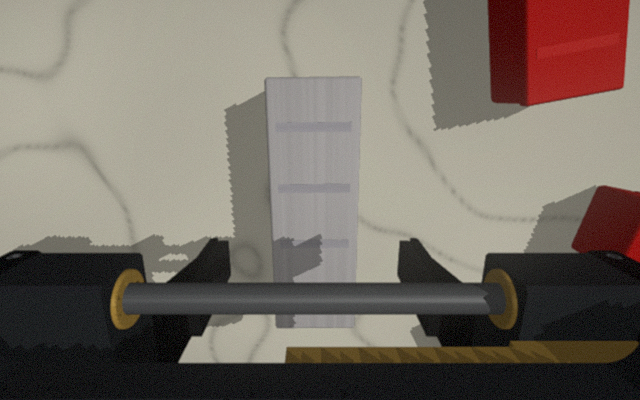

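The tin sits centred between the open fingers: the lid spans columns 266–360 and the fingers are at about 230 and 400. Descending.

Call:
servo_tool([
  {"travel": [0,0,0.025],"angular": [0,0,0]},
  {"travel": [0,0,0.025],"angular": [0,0,0]},
  {"travel": [0,0,0.025],"angular": [0,0,0]},
  {"travel": [0,0,0.02],"angular": [0,0,0]},
  {"travel": [0,0,0.006],"angular": [0,0,0]},
])

```text
time: 4.4
position: [0.429, 0.2811, 0.0183]
tool_rot: [-0.74, -3.051, 0.002]
ft_force: [0.7, -0.1, 0.2]
grip_width: 1.002
```

Call:
servo_tool([
  {"travel": [0,0,0],"angular": [0,0,0]},
  {"travel": [0,0,0],"angular": [0,0,0]},
  {"travel": [0,0,0],"angular": [0,0,0]},
  {"travel": [0,0,0],"angular": [0,0,0]},
  {"travel": [0,0,0],"angular": [0,0,0]},
], claw=0.04, squeeze=35)

```text
time: 4.9
position: [0.4295, 0.2824, 0.0204]
tool_rot: [0.738, 3.052, 0.001]
ft_force: [-0.2, -0.1, 4.1]
grip_width: 0.689
```

```bash
python3 - <<'E'
from p import *
plan([])
E
```

```text
t 4.9 at [0.4295 0.2824 0.0204] yaw 152.81 tilt 0.08 F [-0.2 -0.1  4.1] w 59.9 q [ 0.15  0.39 -0.89  1.98  0.38  0.94  0.17]
end [0.4295 0.2824 0.0204]
```

Call:
servo_tool([
  {"travel": [0,0,-0.012],"angular": [0,0,0]},
  {"travel": [0,0,0],"angular": [0,0,0]},
])

```text
time: 5.1
position: [0.4292, 0.2826, 0.0325]
tool_rot: [0.738, 3.053, 0.001]
ft_force: [0.2, 0.6, -5.3]
grip_width: 0.685
```

```bash
python3 - <<'E'
from p import *
plan([((.437,.022,.032),178.9,12)])
for z in (.05,.06,.066): print(z,plane('top',[[320,159.3],[353.3,159.7]],z).round(4).tolist())
im=cv2.imread('pics/top0.png'); hsv=cv2.cvtColor(im,cv2.COLOR_BGR2HSV); g=cv2.inRange(hsv,(60,90,20),(95,255,255))
for r in range(90,160,6):
    x=np.nonzero(g[r,295:380])[0]+295; k=np.diff(x).argmax(); o=[x[0]-.5,x[k]+.5,x[k+1]-.5,x[-1]+.5]
    print(r,o,plane('top',[[a,r] for a in o],.066)[:,:2].round(4).tolist())
E
```

```text
t 5.1 at [0.4292 0.2826 0.0325] yaw 152.83 tilt 0.08 F [ 0.2  0.6 -5.3] w 59.6 q [ 0.17  0.37 -0.91  1.97  0.35  0.96  0.18]
 {"travel":[-0.0105, -0.019, 0.0],"angular":[0.0001, 0.0001, -0.0379]}
 {"travel":[-0.0098, -0.0194, 0.0001],"angular":[0.0001, 0.0001, -0.0379]}
 {"travel":[-0.009, -0.0198, 0.0],"angular":[0.0001, 0.0001, -0.0379]}
 {"travel":[-0.0083, -0.0201, 0.0],"angular":[0.0001, 0.0001, -0.0379]}
 {"travel":[-0.0075, -0.0204, 0.0001],"angular":[0.0001, 0.0001, -0.0379]}
 {"travel":[-0.0067, -0.0206, 0.0],"angular":[0.0001, 0.0001, -0.0379]}
 {"travel":[-0.0059, -0.0209, 0.0001],"angular":[0.0001, 0.0001, -0.0379]}
 {"travel":[-0.0052, -0.0211, 0.0],"angular":[0.0001, 0.0001, -0.0379]}
 {"travel":[-0.0043, -0.0213, 0.0001],"angular":[0.0001, 0.0001, -0.0379]}
 {"travel":[-0.0035, -0.0215, 0.0],"angular":[0.0001, 0.0001, -0.0379]}
 {"travel":[-0.0027, -0.0215, 0.0001],"angular":[0.0001, 0.0001, -0.0379]}
 {"travel":[-0.0019, -0.0217, 0.0],"angular":[0.0001, 0.0001, -0.0379]}
end [0.437 0.022 0.032]
0.05 [[0.5636, 0.0684, 0.05], [0.563, -0.0383, 0.05]]
0.06 [[0.5615, 0.068
[... 1256 characters left out ...]
6.5)] [[0.6486, 0.1121], [0.6488, 0.0674], [0.6495, -0.0314], [0.6498, -0.0792]]
138 [np.float64(306.5), np.float64(320.5), np.float64(350.5), np.float64(366.5)] [[0.629, 0.1119], [0.6293, 0.0673], [0.6299, -0.0282], [0.6302, -0.0791]]
144 [np.float64(306.5), np.float64(320.5), np.float64(351.5), np.float64(366.5)] [[0.6095, 0.1116], [0.6097, 0.0671], [0.6104, -0.0313], [0.6107, -0.079]]
150 [np.float64(305.5), np.float64(319.5), np.float64(351.5), np.float64(366.5)] [[0.59, 0.1146], [0.5903, 0.0702], [0.5909, -0.0313], [0.5912, -0.0788]]
156 [np.float64(305.5), np.float64(317.5), np.float64(351.5), np.float64(366.5)] [[0.5706, 0.1144], [0.5708, 0.0764], [0.5715, -0.0313], [0.5719, -0.0787]]
```

Call:
servo_tool([
  {"travel": [-0.0105,-0.019,0],"angular": [0,0,-0.038]},
  {"travel": [-0.01,-0.0195,0],"angular": [0,0,-0.038]},
  {"travel": [-0.009,-0.02,0],"angular": [0,0,-0.038]},
  {"travel": [-0.0085,-0.02,0],"angular": [0,0,-0.038]},
  {"travel": [-0.0075,-0.0205,0],"angular": [0,0,-0.038]},
])

```text
time: 5.6
position: [0.4319, 0.1722, 0.0312]
tool_rot: [-0.442, -3.11, 0.001]
ft_force: [-0.6, -1.4, -5.3]
grip_width: 0.687
```

Call:
servo_tool([
  {"travel": [-0.0067,-0.0206,0],"angular": [0,0,-0.038]},
  {"travel": [-0.006,-0.021,0],"angular": [0,0,-0.038]},
  {"travel": [-0.005,-0.021,0],"angular": [0,0,-0.038]},
  {"travel": [-0.0043,-0.0213,0],"angular": [0,0,-0.038]},
  {"travel": [-0.0035,-0.0215,0],"angular": [0,0,-0.038]},
])

```text
time: 6.1
position: [0.4351, 0.0637, 0.0313]
tool_rot: [-0.145, -3.138, 0.001]
ft_force: [-0.2, 0.1, -4.7]
grip_width: 0.683
```

Call:
servo_tool([
  {"travel": [-0.0027,-0.0215,0],"angular": [0,0,-0.038]},
  {"travel": [-0.002,-0.0217,0],"angular": [0,0,-0.038]},
  {"travel": [0,0,0],"angular": [0,0,0]},
  {"travel": [0,0,0],"angular": [0,0,0]},
])

```text
time: 6.5
position: [0.4367, 0.021, 0.0314]
tool_rot: [-0.031, -3.141, -0.0]
ft_force: [0.9, -0.2, -4.7]
grip_width: 0.687
```

```bash
python3 - <<'E'
from p import *
for n in ('wrist','top','scene'): cv2.imwrite(f'pics/{n}5.png',ctrl.get_image(n)[:,:,::-1])
a=cv2.imread('pics/top5.png'); cv2.imwrite('pics/top5c.png',cv2.resize(a[50:290,225:425],None,fx=2.5,fy=2.5,interpolation=cv2.INTER_CUBIC))
plan([((.437,.0208,.032),178.8,3)])
E
```

```text
t 6.65 at [0.4369 0.0222 0.0315] yaw 179.03 tilt 0.02 F [ 0.4 -0.6 -5.6] w 60.0 q [ 0.8   0.18 -0.95  2.15  0.19  0.9   1.29]
 {"travel":[-0.0, -0.0005, -0.0002],"angular":[0.0001, -0.0, 0.0013]}
 {"travel":[-0.0001, -0.0005, -0.0001],"angular":[0.0001, -0.0, 0.0013]}
 {"travel":[-0.0, -0.0004, -0.0002],"angular":[0.0001, -0.0, 0.0013]}
end [0.437  0.0208 0.032 ]
```

View pics/wrist5.png

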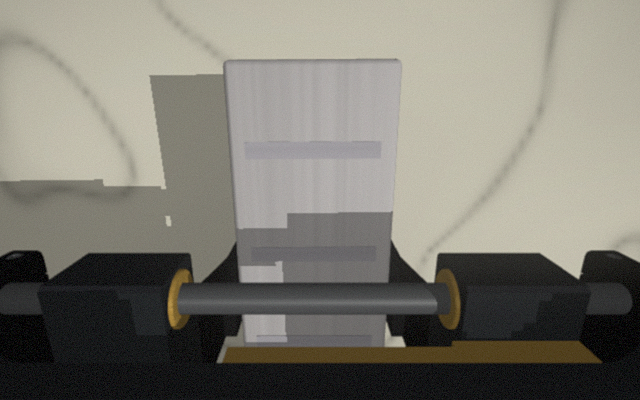

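View pics/top5c.png

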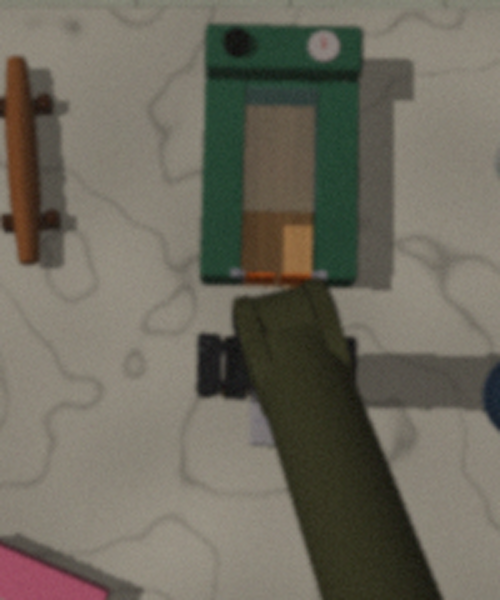

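View pics/scene5.png

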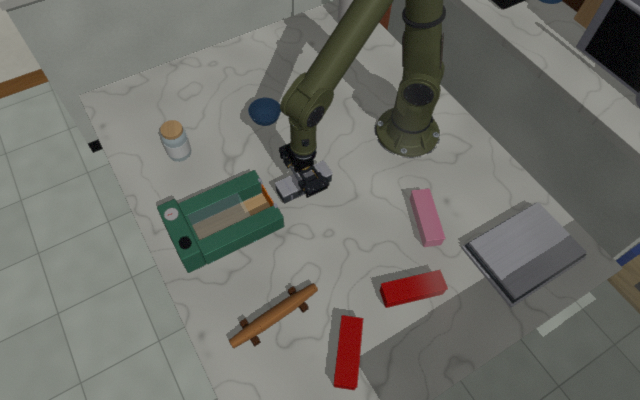

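The wrist camera now faces back along the tin, which is square in the grip, and the bay and flaps are clear ahead. I'll lower the tin until it nearly touches, then insert it.

Call:
servo_tool([
  {"travel": [0,-0.0007,0.005],"angular": [0,0,0.002]},
  {"travel": [0,-0.0007,0.005],"angular": [0,0,0.002]},
  {"travel": [0,0,0],"angular": [0,0,0]},
])

```text
time: 6.95
position: [0.4365, 0.0201, 0.0208]
tool_rot: [-0.034, -3.14, -0.001]
ft_force: [-0.6, -0.7, -5.5]
grip_width: 0.688
```

Call:
servo_tool([
  {"travel": [-0.01,0,0],"angular": [0,0,0]},
  {"travel": [-0.01,0,0],"angular": [0,0,0]},
  {"travel": [-0.01,0,0],"angular": [0,0,0]},
  {"travel": [-0.01,0,0],"angular": [0,0,0]},
  {"travel": [-0.01,0,0],"angular": [0,0,0]},
])

```text
time: 7.45
position: [0.4845, 0.0187, 0.0205]
tool_rot: [-0.035, -3.134, 0.001]
ft_force: [-11.3, 0.6, 2.5]
grip_width: 0.684
```

```bash
python3 - <<'E'
from p import *
for n in ('top','scene'): cv2.imwrite(f'pics/{n}6.png',ctrl.get_image(n)[:,:,::-1])
a=cv2.imread('pics/top6.png')[130:230,290:390];b=cv2.imread('pics/scene6.png')[140:240,220:345]
cv2.imwrite('pics/c6.png',np.hstack([cv2.resize(a,(350,350),interpolation=2),cv2.resize(b,(437,350),interpolation=2)]))
plan([((.530,.0186,.021),178.8,5)])
E
```

```text
t 7.55 at [0.4864 0.0188 0.0207] yaw 178.7 tilt 0.23 F [-1.9 -0.2 -6.4] w 59.5 q [ 0.71  0.33 -0.89  2.04  0.32  0.92  1.2 ]
 {"travel":[-0.0087, 0.0002, -0.0001],"angular":[0.0001, -0.0008, -0.0003]}
 {"travel":[-0.0087, 0.0001, -0.0001],"angular":[0.0001, -0.0008, -0.0003]}
 {"travel":[-0.0087, 0.0002, -0.0001],"angular":[0.0001, -0.0008, -0.0003]}
 {"travel":[-0.0087, 0.0001, -0.0001],"angular":[0.0001, -0.0008, -0.0003]}
 {"travel":[-0.0088, 0.0002, -0.0],"angular":[0.0001, -0.0008, -0.0003]}
end [0.53   0.0186 0.021 ]
```

View pics/c6.png

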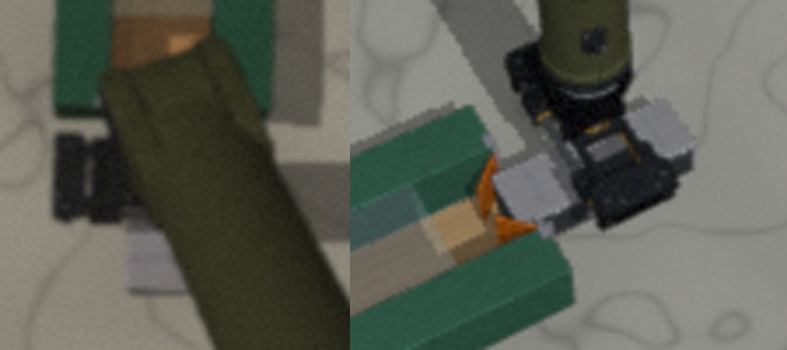

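The scene crop shows the tin's end centred in the mouth with both flaps swinging inward. Continuing.

Call:
servo_tool([
  {"travel": [-0.009,0,0],"angular": [0,0,0]},
  {"travel": [-0.009,0,0],"angular": [0,0,0]},
  {"travel": [-0.009,0,0],"angular": [0,0,0]},
  {"travel": [-0.009,0,0],"angular": [0,0,0]},
  {"travel": [-0.007,0,0],"angular": [0,0,0]},
])

```text
time: 8.05
position: [0.5315, 0.0176, 0.0217]
tool_rot: [0.036, 3.14, 0.0]
ft_force: [-0.9, 0.3, -4.6]
grip_width: 0.684
```

Call:
servo_tool([
  {"travel": [0,0,0],"angular": [0,0,0]},
  {"travel": [0,0,0],"angular": [0,0,0]},
])

```text
time: 8.25
position: [0.5316, 0.0179, 0.022]
tool_rot: [0.035, 3.138, 0.001]
ft_force: [3.0, 0.0, -5.2]
grip_width: 0.686
```

```bash
python3 - <<'E'
from p import *
for n in ('scene',): cv2.imwrite(f'pics/{n}7.png',ctrl.get_image(n)[:,:,::-1])
b=cv2.imread('pics/scene7.png')[140:240,200:345]
cv2.imwrite('pics/c7.png',cv2.resize(b,None,fx=4,fy=4,interpolation=2))
plan([])
E
```

```text
t 8.3 at [0.5313 0.0178 0.022 ] yaw 178.72 tilt 0.15 F [ 2.5 -1.  -5.2] w 59.9 q [ 0.66  0.41 -0.85  1.94  0.38  0.95  1.17]
end [0.5313 0.0178 0.022 ]
```

View pics/c7.png

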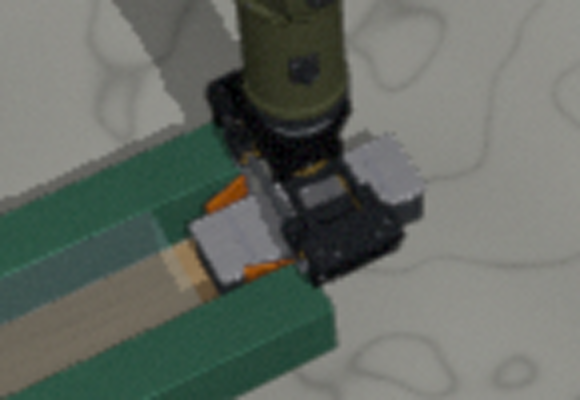

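Call:
servo_tool([
  {"travel": [0,0,0.001],"angular": [0,0,0]},
  {"travel": [0,0,0],"angular": [0,0,0]},
])

```text
time: 8.5
position: [0.5303, 0.0177, 0.0208]
tool_rot: [0.035, 3.14, -0.0]
ft_force: [2.3, 0.5, -3.4]
grip_width: 0.688
```

Call:
servo_tool([
  {"travel": [0,0,0],"angular": [0,0,0]},
  {"travel": [0,0,0],"angular": [0,0,0]},
  {"travel": [0,0,0],"angular": [0,0,0]},
  {"travel": [0,0,0],"angular": [0,0,0]},
], claw=0.085)

```text
time: 8.9
position: [0.53, 0.0177, 0.0207]
tool_rot: [0.035, 3.141, -0.0]
ft_force: [-0.0, -0.5, -0.8]
grip_width: 0.937
```

Call:
servo_tool([
  {"travel": [0.011,0,0],"angular": [0,0,0]},
  {"travel": [0.012,0,0],"angular": [0,0,0]},
  {"travel": [0.012,0,0],"angular": [0,0,0]},
  {"travel": [0.012,0,0],"angular": [0,0,0]},
  {"travel": [0.011,0,0],"angular": [0,0,0]},
])

```text
time: 9.4
position: [0.4705, 0.0189, 0.0204]
tool_rot: [-0.035, -3.141, 0.001]
ft_force: [0.0, 0.4, -0.5]
grip_width: 0.978
```

```bash
python3 - <<'E'
from p import *
for n in ('wrist','scene',): cv2.imwrite(f'pics/{n}8.png',ctrl.get_image(n)[:,:,::-1])
b=cv2.imread('pics/scene8.png')[140:240,200:345]
cv2.imwrite('pics/c8.png',cv2.resize(b,None,fx=4,fy=4,interpolation=2))
plan([])
E
```

```text
t 9.5 at [0.47   0.0186 0.0203] yaw 178.73 tilt 0.12 F [-0.2  0.3 -0.3] w 85.2 q [ 0.74  0.29 -0.91  2.08  0.29  0.91  1.22]
end [0.47   0.0186 0.0203]
```

View pics/c8.png

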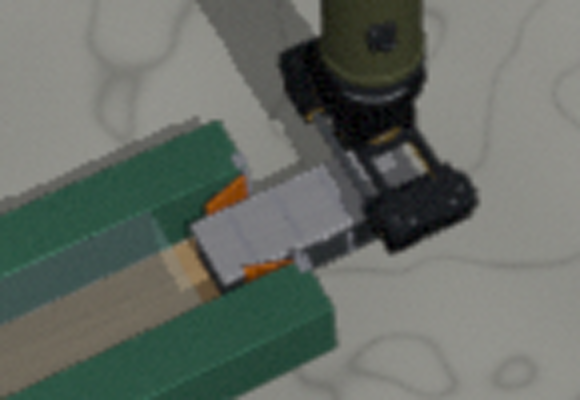

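View pics/wrist8.png

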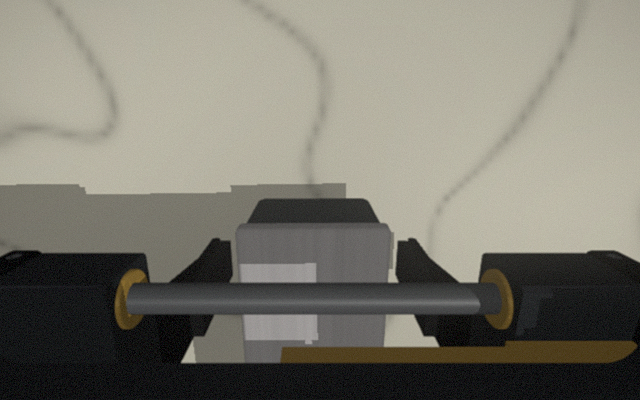

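The tin stayed put, straight, with the flaps along its sides and the fingers near its rear. Regripping and feeding on.

Call:
servo_tool([
  {"travel": [0,0,0],"angular": [0,0,0]},
  {"travel": [0,0,0],"angular": [0,0,0]},
  {"travel": [0,0,0],"angular": [0,0,0]},
  {"travel": [0,0,0],"angular": [0,0,0]},
  {"travel": [0,0,0],"angular": [0,0,0]},
], claw=0.04, squeeze=35)

```text
time: 10.0
position: [0.4723, 0.0191, 0.0205]
tool_rot: [0.035, 3.141, 0.0]
ft_force: [0.9, -0.2, -0.7]
grip_width: 0.684
```

Call:
servo_tool([
  {"travel": [-0.012,0,0],"angular": [0,0,0]},
  {"travel": [-0.012,0,0],"angular": [0,0,0]},
  {"travel": [-0.012,0,0],"angular": [0,0,0]},
  {"travel": [-0.012,0,0],"angular": [0,0,0]},
  {"travel": [-0.012,0,0],"angular": [0,0,0]},
])

```text
time: 10.5
position: [0.5288, 0.0181, 0.0203]
tool_rot: [-0.034, -3.133, 0.002]
ft_force: [-12.6, -0.2, 14.2]
grip_width: 0.685
```

Call:
servo_tool([
  {"travel": [0,0,0],"angular": [0,0,0]},
  {"travel": [0,0,0],"angular": [0,0,0]},
])

```text
time: 10.7
position: [0.532, 0.018, 0.0204]
tool_rot: [-0.035, -3.141, -0.001]
ft_force: [1.1, 0.0, 1.0]
grip_width: 0.687
```

Call:
servo_tool([
  {"travel": [0,0,0],"angular": [0,0,0]},
  {"travel": [0,0,0],"angular": [0,0,0]},
  {"travel": [0,0,0],"angular": [0,0,0]},
  {"travel": [0,0,0],"angular": [0,0,0]},
], claw=0.085)

```text
time: 11.1
position: [0.532, 0.0175, 0.0205]
tool_rot: [0.035, 3.141, -0.0]
ft_force: [-0.0, -0.5, -0.5]
grip_width: 0.938
```

```bash
python3 - <<'E'
from p import *
for n in ('scene',): cv2.imwrite(f'pics/{n}9.png',ctrl.get_image(n)[:,:,::-1])
b=cv2.imread('pics/scene9.png')[140:240,200:345]
cv2.imwrite('pics/c9.png',cv2.resize(b,None,fx=4,fy=4,interpolation=2))
plan([])
E
```

```text
t 11.15 at [0.532  0.0175 0.0206] yaw 178.71 tilt 0.02 F [ 0.7  0.7 -0.1] w 83.0 q [ 0.65  0.42 -0.85  1.94  0.38  0.96  1.17]
end [0.532  0.0175 0.0206]
```

View pics/c9.png

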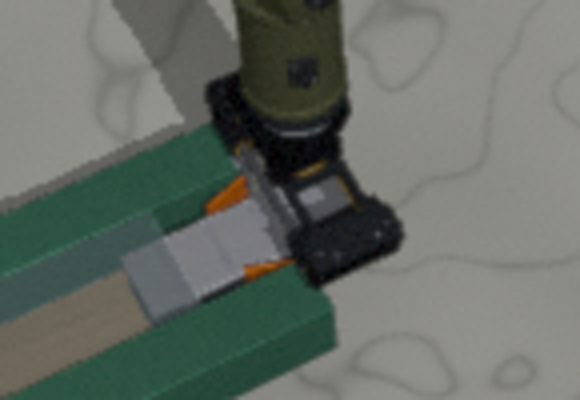

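Tin centre is now at about x=0.592 and its rear at about 0.502. I'll back off behind it, narrow the fingers and push.

Call:
servo_tool([
  {"travel": [0.012,0,0],"angular": [0,0,0]},
  {"travel": [0.014,0,0],"angular": [0,0,0]},
  {"travel": [0.014,0,0],"angular": [0,0,0]},
  {"travel": [0.014,0,0],"angular": [0,0,0]},
  {"travel": [0.012,0,0],"angular": [0,0,0]},
])

```text
time: 11.65
position: [0.4643, 0.0191, 0.0203]
tool_rot: [-0.035, -3.14, 0.001]
ft_force: [0.6, 0.4, -0.2]
grip_width: 0.976
```

Call:
servo_tool([
  {"travel": [0,0,-0.005],"angular": [0,0,0]},
  {"travel": [0,0,0],"angular": [0,0,0]},
  {"travel": [0,0,0],"angular": [0,0,0]},
  {"travel": [0,0,0],"angular": [0,0,0]},
  {"travel": [0,0,0],"angular": [0,0,0]},
], claw=0.02)

```text
time: 12.15
position: [0.4664, 0.0193, 0.0255]
tool_rot: [0.035, 3.141, 0.001]
ft_force: [0.7, 0.3, 0.0]
grip_width: 0.609
```

```bash
python3 - <<'E'
from p import *
for n in ('wrist','scene',): cv2.imwrite(f'pics/{n}10.png',ctrl.get_image(n)[:,:,::-1])
b=cv2.imread('pics/scene10.png')[140:240,200:345]
cv2.imwrite('pics/c10.png',cv2.resize(b,None,fx=4,fy=4,interpolation=2))
plan([])
E
```

```text
t 12.25 at [0.4661 0.0193 0.0254] yaw 178.72 tilt 0.03 F [0.3 0.2 0.5] w 45.0 q [ 0.76  0.27 -0.92  2.08  0.27  0.91  1.23]
end [0.4661 0.0193 0.0254]
```

View pics/c10.png

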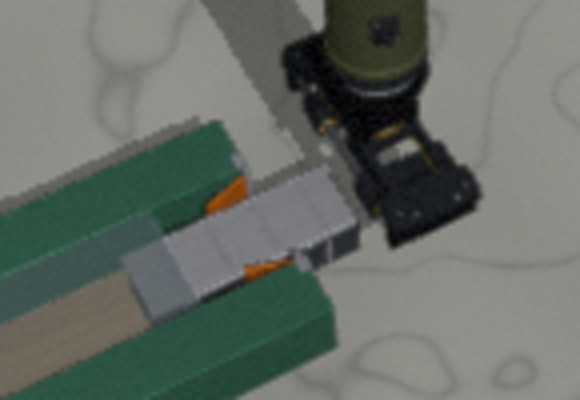

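View pics/wrist10.png

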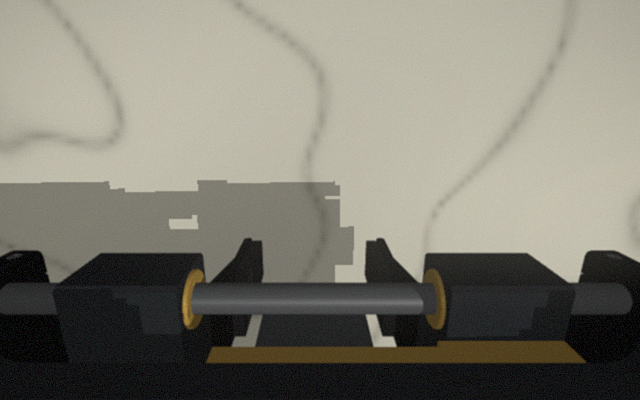

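Call:
servo_tool([
  {"travel": [0,0,0],"angular": [0,0,0]},
  {"travel": [0,0,0],"angular": [0,0,0]},
  {"travel": [0,0,0],"angular": [0,0,0]},
  {"travel": [0,0,0],"angular": [0,0,0]},
])

```text
time: 12.65
position: [0.466, 0.0192, 0.0255]
tool_rot: [-0.035, -3.141, 0.0]
ft_force: [-0.5, -0.4, 1.0]
grip_width: 0.244
```

Call:
servo_tool([
  {"travel": [-0.01,0,0],"angular": [0,0,0]},
  {"travel": [-0.01,0,0],"angular": [0,0,0]},
  {"travel": [-0.01,0,0],"angular": [0,0,0]},
  {"travel": [-0.01,0,0],"angular": [0,0,0]},
  {"travel": [-0.01,0,0],"angular": [0,0,0]},
])

```text
time: 13.15
position: [0.5145, 0.0182, 0.0248]
tool_rot: [-0.035, -3.136, 0.001]
ft_force: [-6.2, 0.4, 6.5]
grip_width: 0.229
```

Call:
servo_tool([
  {"travel": [-0.01,0,0],"angular": [0,0,0]},
  {"travel": [-0.01,0,0],"angular": [0,0,0]},
  {"travel": [-0.01,0,0],"angular": [0,0,0]},
  {"travel": [-0.01,0,0],"angular": [0,0,0]},
  {"travel": [-0.01,0,0],"angular": [0,0,0]},
])

```text
time: 13.65
position: [0.5646, 0.0172, 0.0248]
tool_rot: [-0.035, -3.136, 0.001]
ft_force: [-7.2, -0.8, 5.3]
grip_width: 0.231
```

```bash
python3 - <<'E'
from p import *
for n in ('top','scene',): cv2.imwrite(f'pics/{n}11.png',ctrl.get_image(n)[:,:,::-1])
b=cv2.imread('pics/scene11.png')[140:280,150:345]
cv2.imwrite('pics/c11.png',cv2.resize(b,None,fx=4,fy=4,interpolation=2))
plan([])
E
```

```text
t 13.75 at [0.5669 0.0171 0.025 ] yaw 178.71 tilt 0.06 F [-0.3 -0.2 -0.9] w 20.2 q [ 0.61  0.48 -0.83  1.85  0.42  1.    1.16]
end [0.5669 0.0171 0.025 ]
```

View pics/c11.png

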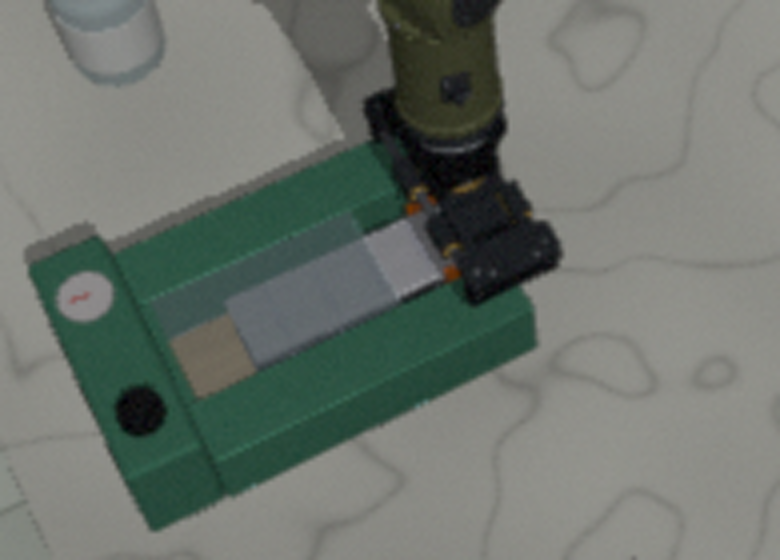

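The tin is straight and partly under the cover. About 37 mm more to go.

Call:
servo_tool([
  {"travel": [-0.008,0,0],"angular": [0,0,0]},
  {"travel": [-0.008,0,0],"angular": [0,0,0]},
  {"travel": [-0.008,0,0],"angular": [0,0,0]},
  {"travel": [-0.008,0,0],"angular": [0,0,0]},
  {"travel": [-0.005,0,0],"angular": [0,0,0]},
])

```text
time: 14.25
position: [0.6025, 0.0161, 0.0248]
tool_rot: [-0.035, -3.139, 0.0]
ft_force: [-5.2, -0.5, 0.3]
grip_width: 0.228
```

Call:
servo_tool([
  {"travel": [0,0,0],"angular": [0,0,0]},
])

```text
time: 14.35
position: [0.6034, 0.0161, 0.0251]
tool_rot: [0.035, 3.141, 0.001]
ft_force: [-1.3, -0.3, -0.9]
grip_width: 0.231
```

```bash
python3 - <<'E'
from p import *
for n in ('top','scene',): cv2.imwrite(f'pics/{n}12.png',ctrl.get_image(n)[:,:,::-1])
b=cv2.imread('pics/scene12.png')[140:280,150:345]
cv2.imwrite('pics/c12.png',cv2.resize(b,None,fx=4,fy=4,interpolation=2))
plan([])
# predicted pixels: bay frame
y=-.021; R=np.array([[np.cos(y),-np.sin(y)],[np.sin(y),np.cos(y)]])
for nm,P in (('wall floor',[[.25,-.047],[.25,.047]]),): 
    w=np.array(P)@R.T+[.556,.018]; print(nm,(proj('scene',np.c_[w,[0,0]])-[150,140])*4)
w=np.array([[.238,-.03],[.238,.03]])@R.T+[.556,.018]; print('tin front top pred',(proj('scene',np.c_[w,[.05,.05]])-[150,140])*4)
E
```

```text
t 14.45 at [0.6034 0.0161 0.0254] yaw 178.72 tilt 0.05 F [-0.4 -0.  -2.1] w 19.7 q [ 0.57  0.54 -0.8   1.76  0.45  1.03  1.15]
end [0.6034 0.0161 0.0254]
wall floor [[165.03129395 336.37779856]
 [212.22228276 432.21684982]]
tin front top pred [[175.50632507 315.25718236]
 [206.4784777  377.35934927]]
```

View pics/c12.png

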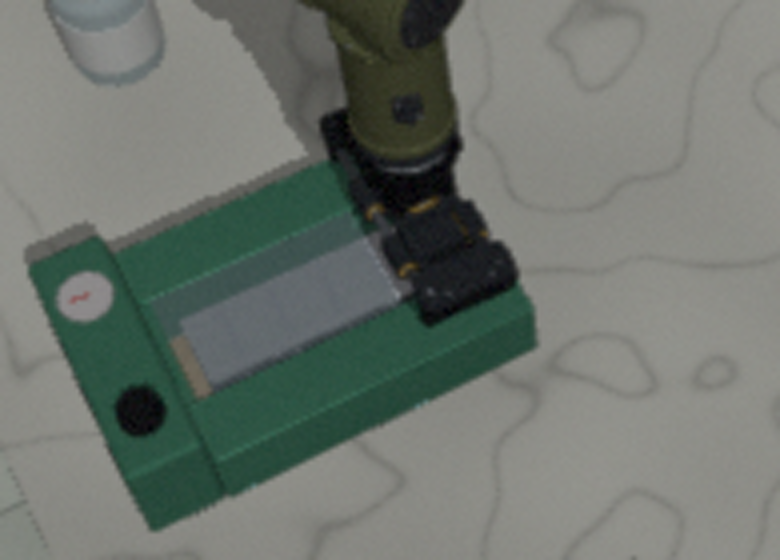

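Tin front is about 13 mm from the end wall, so the rear is about 56 mm in. I'll nudge it 3 mm further and lift straight up.

Call:
servo_tool([
  {"travel": [-0.003,0,0],"angular": [0,0,0]},
  {"travel": [0,0,0],"angular": [0,0,0]},
  {"travel": [0.002,0,0],"angular": [0,0,0]},
  {"travel": [0,0,0],"angular": [0,0,0]},
])

```text
time: 14.85
position: [0.605, 0.016, 0.0259]
tool_rot: [0.035, 3.139, 0.0]
ft_force: [0.6, 1.0, -1.7]
grip_width: 0.23
```

Call:
servo_tool([
  {"travel": [0,0,-0.015],"angular": [0,0,0]},
  {"travel": [0,0,-0.02],"angular": [0,0,0]},
  {"travel": [0,0,-0.02],"angular": [0,0,0]},
  {"travel": [0,0,-0.03],"angular": [0,0,0]},
  {"travel": [0,0,-0.03],"angular": [0,0,0]},
])

```text
time: 15.35
position: [0.6043, 0.0163, 0.1429]
tool_rot: [0.035, 3.14, -0.0]
ft_force: [0.7, 0.4, -0.3]
grip_width: 0.233
```

Call:
servo_tool([
  {"travel": [0.03,0,-0.03],"angular": [0,0,0]},
  {"travel": [0.04,0,-0.02],"angular": [0,0,0]},
  {"travel": [0.04,0,0],"angular": [0,0,0]},
  {"travel": [0.03,0,0],"angular": [0,0,0]},
  {"travel": [0,0,0],"angular": [0,0,0]},
])

```text
time: 15.85
position: [0.4614, 0.0192, 0.1916]
tool_rot: [0.035, 3.141, -0.011]
ft_force: [0.0, -0.8, 0.3]
grip_width: 0.231
```

```bash
python3 - <<'E'
from p import *
for n in ('top','scene',): cv2.imwrite(f'pics/{n}13.png',ctrl.get_image(n)[:,:,::-1])
b=cv2.imread('pics/scene13.png')[140:280,150:345]; a=cv2.imread('pics/top13.png')
cv2.imwrite('pics/c13.png',cv2.resize(b,None,fx=4,fy=4,interpolation=2))
plan([])
E
```

```text
t 15.95 at [0.4646 0.0189 0.1919] yaw 178.71 tilt 0.27 F [ 1.  -0.8 -0.4] w 20.2 q [ 0.9  -0.03 -0.97  1.92 -0.02  1.23  1.49]
end [0.4646 0.0189 0.1919]
```

View pics/c13.png

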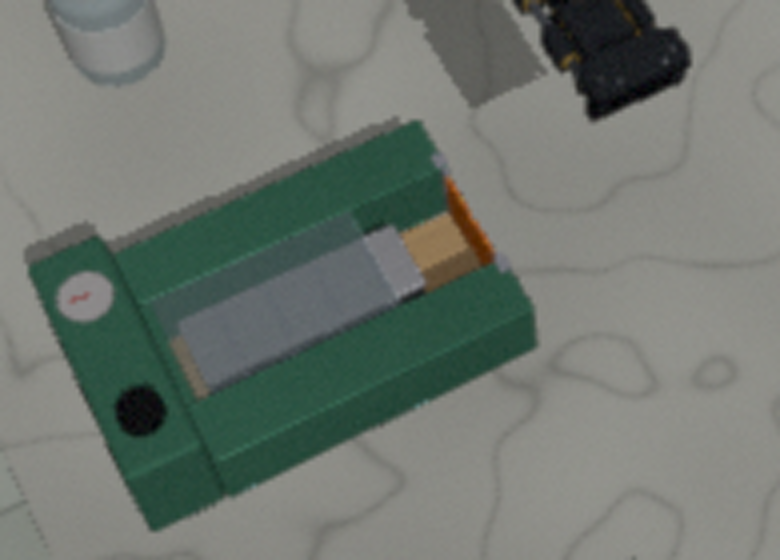

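View pics/top13.png

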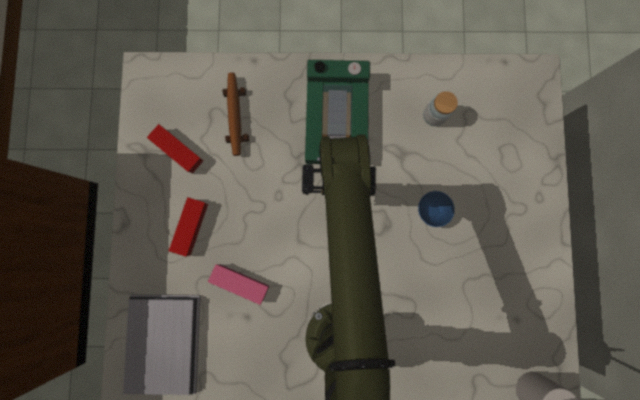

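Both flaps form one straight orange line across the mouth, the tin is past them under the cover, and the bowl, jar and pin are where they were. I'll compare the flaps and the other objects numerically with the first pictures, then hand in.

```bash
python3 - <<'E'
import cv2,numpy as np
from bench import ctrl
a=cv2.imread('pics/scene0.png');b=cv2.imread('pics/scene13.png')
def st(im):
    o=cv2.inRange(cv2.cvtColor(im[175:215,255:285],cv2.COLOR_BGR2HSV),(3,150,70),(16,255,255)); y,x=np.nonzero(o); return len(x),x.mean()+255,y.mean()+175,x.min()+255,x.max()+255
print(st(a),st(b))
A=cv2.imread('pics/top0.png');B=cv2.imread('pics/top13.png')
for n,(p,q,r,s) in dict(bowl=(185,232,412,460),jar=(85,130,418,462),pin=(65,162,215,255)).items(): print(n,cv2.absdiff(A[p:q,r:s],B[p:q,r:s]).mean())
print(ctrl.close_job())
E
```

```text
(84, np.float64(266.7857142857143), np.float64(196.22619047619048), np.int64(262), np.int64(272)) (85, np.float64(266.7647058823529), np.float64(196.24705882352941), np.int64(262), np.int64(272))
bowl 14.476802600472814
jar 9.982491582491582
pin 9.520017182130584
the job is handed in; nothing more can be done
None
```

The tin is in the bay, past the flaps and under the clear cover, and both flaps have sprung shut behind it. The job is handed in at about 16 s on the robot's clock.

I gripped the tin across its middle, lined it up with the lane and fed it end first through the flaps. I then regripped nearer its rear, fed it further, pushed it the rest of the way with the fingers behind its end, and lifted straight up and away.

Last checks:
- **Tin:** straight in the lane. The last measurement put its rear about 56 mm in from the mouth and its front about 13 mm from the end wall. I then nudged it in by up to 3 mm more and did not measure again.
- **Flaps:** the orange region in the scene picture matches the starting picture: 85 pixels against 84, with the centre within 0.03 px. So both are fully shut.
- **Robot:** clear of everything, with wrist force at the last reading near zero. The highest wrist force at the end of any move was about 19 N.
- **Bowl, jar and pin:** in place by eye in the final top view. The pixel differences there were 14 for the bowl and about 10 for the jar and pin. I put this down to noise and changed lighting, with arm shadow around the bowl, but I did not measure their positions.

Nothing failed. The look-alikes were never approached.

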